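# Take up the notebook press with the star wheel

### The arm

A 7-joint arm with a two-finger parallel gripper is mounted at the origin on a cart in front of the work surface, level with it; the furniture and walls round the work are solid. World frame = base frame: x ahead of the robot, y to its left, z up, the work surface at z = 0. Lengths are in m, angles in rad, forces in N, time in s.
With the tool pointing down it reaches from about 0.425 to 0.925 m from the base axis. Payload 6.8 kg.
Tool frame: the origin (TCP) lies at the very end of the fingers, on their centre line; the grasp point (between the pads) lies 19 mm behind it; z points along the fingers, y is the line along which they close (so a half turn about z gives the same grasp; the last joint's range is limited). The gripper opens to 85 mm and grips with 20 to 120 N. Pads are 22 mm wide; open, the fingers measure 114 mm over their backs; the gripper's body (76 mm by 85 mm) begins 54 mm behind the grasp point. The pads swing forward as they close: fully open they stand 13 mm farther back than shut.
Start: joints at [1.096, 0.477, 0.022, 1.555, -0.011, 1.109, -0.083], TCP at [0.242, -0.63, 0.231] pointing down, gripper open.
Joint ranges: [-2.96, 2.96], [-0.34, 2.1], [-1.41, 1.46], [0.24, 2.44], [-1.37, 4.51], [0.17, 1.92], [-2.96, 2.96]. Speed limits (rad/s): [2.39, 2.39, 3.14, 3.14, 3.14, 3.14, 3.14].

### API

Orientations are given as a rotation vector (axis times angle).
In Python, from bench import r gives the robot as it stands.
- The arm moves only by the tool carry_out, never from a script. Its argument "moves" is a list of rows, each a list of 5 numbers: the shift along the tool's x, y, z in m, then the turn about the tool's z in rad, then the finger opening in m, from 0 to 0.0854. In form: [[dx, dy, dz, roll, claw], ...]. A call has exactly 8 rows; each row is the pose to reach, as a shift and turn from the pose commanded when the call began, along the tool's axes at that moment; what a row does not reach only later rows make up. A row lasts 1/10 s, in which the tool goes at most 50 mm and 8.59 degrees, less where a joint would pass 70% of its speed; a pose out of reach is approached as far as the arm can. A call with a gripper value outside its range is refused whole. The fingers move at their own pace and stop on an object; "force" is the grip in N (left out, the last holds). Time passes only in rows, so rows that repeat a pose let the fingers close, or fill a call up. It gives the time, the measured TCP pose, the force, the opening and the grip force at its end, in the units of the state.
- r.get_obs(): the state, without advancing time (a new reading comes with each control period).
- r.grab_frame(name): name is "scene" or "top"; returns the picture (480x640x3 uint8, red, green, blue); there is no depth.
- r.calibration(name): a dict with "fx", "fy", "cx", "cy" (pixels), "k1" (the pictures are not rectified: a ray, as slopes to the right and down, at radius r is drawn at 1 + k1 r^2 times it, then the intrinsics apply), "rvec" (rotation vector, rad) and "tvec" (3), from world to camera coordinates, as OpenCV has them. Camera axes: x right, y down, z forward; pixel columns grow to the right and rows downward; lengths in m; the calibration is good to about 2 mm. A picture is of the moment at which its call begins. calibration takes no time and is no camera call.
- r.hand_in(): hands the job in; it is judged then, once.
The state is a dict: "clock": time; "joints": joint angles; "qvel": joint speeds; "tau": joint torques, N m; "tcp_pos": TCP position; "orientation": TCP orientation; "contact_force": force on the tool from outside, world axes, zero at the start; "moment": the same for the moment, N m; "grip_width": finger opening in m; "gripper_force": force on a finger pad.
Only numpy, scipy, OpenCV 4.12 (cv2) and the standard library are available. Lean on these libraries where they do the work, as an engineer would, in place of code of your own. Each camera call takes 0.05 s, during which the arm holds its last target. There are 200 camera calls.

### The job

Tighten the press on the desk so that its pad clamps the black notebook lying in it snugly against the stop bar: take the orange setting tool from its stand, reach through the slot in the press cover and push the star wheel round a tooth at a time in the direction of the red arrow, easing off as soon as the wheel turns clearly stiffer than it did at first. Do not overtighten or force anything, turn the wheel with the tool only, then put the tool back upright in its stand and leave the notebook clamped and everything else where it stands.

Things in the scene. Friction and masses are not known exactly. Their poses are not given: they have to be found in the camera images.
- slot (a point): Centre of the narrow slot in the aluminium cover (92 x 58 mm, 4 mm thick) on the blue gearbox of the press, at the cover's top face, 73 mm above the desk. Slot 36 mm long in this frame's x (the push direction) and 12 mm wide in y; z up. A tool tip 13 mm below this point, moved from x = -9 to +9 mm, carries one tooth on by one pitch; the next gap is then at x = -9 mm again.
- wheel_axis (a point): Centre of the brass star wheel under the cover, 33 mm below the slot centre; it turns about y, same axes as the slot. 10 teeth, tip radius 26 mm, 4.5 mm thick, 14 mm wide, roots 18.5 mm below the cover's top face, 16 mm apart at the tips. Their start position is unknown: a tip stopped less than 12 mm below the cover's top face stands on a tooth; try about 6 mm off along x.
- arrow (a point): Red arrow on the cover beside the slot, 16 mm to its -y side, pointing to +x: top teeth pushed that way close the press, 3 mm of pad travel a tooth (the other way opens it). The wheel stays where left. Turning takes about 4.5 N at the teeth while the pad is free plus about 0.2 N for each newton of pad force: clamped as wanted, about 6 to 7.3 N.
- press: The press, fixed to the desk: grey bed 160 mm (x) by 262 mm (y), 10 mm thick, gearbox near its -y end; pad, notebook and aluminium stop bar (26 mm tall) follow along +y. Origin on the desk below the slot centre; x along the slot as the arrow points, y from gearbox to stop bar, z up.
- pad: Sprung pressing pad, steel with black rubber face, 110 x 11 x 20 mm, moves along the press's +y toward the notebook. Behind it are springs of 3.5 N per mm in all. Origin at its middle; its rubber face lies 7 mm on from there in +y.
- notebook: Black pocket notebook 140 x 90 x 13 mm lying flat and loose on the bed between pad and stop bar, with 2 to 12 mm of play. Origin at the middle of its underside, long side along x.
- tool_grip (a point): Middle of the orange square handle (22 x 22 mm, 50 mm tall) of the setting tool (80 g), which stands upright in its stand, 73 mm above the desk. z up along the tool, x across the blade's thin way (5 mm), y across its broad way (8 mm). Steel blade 36 mm long with rounded tip; between blade and handle a collar 28 mm across, 6 mm thick.
- tool_tip (a point): Tip of the setting tool's blade, 67 mm below the handle's middle along the tool; same axes.
- setting_tool: The setting tool itself; origin at the blade tip, axes as above. Held by the two handle faces that look along its y (fingers closing across the push direction) with a firm grip it stays upright while pushing; held by the other two faces it can tip in the fingers.
- socket (a point): Centre of the mouth of the tool socket, on the wooden stand's top face 42 mm above the desk. Socket 11 mm (x) by 14 mm (y), 40 mm deep, in a block 70 x 70 mm fixed to the desk; the tool's collar rests on the mouth, its tip then 36 mm below. x, y along the socket's sides, z up; the tool starts with its x and y along these.
- mug: Green stoneware mug, 82 mm across, 94 mm tall, the nearer of two, standing on the right beyond the tool stand; to be left alone. Origin at the underside.
There are look-alikes about, which are no part of the job. What is meant by the setting_tool is not pink, and is the smaller of those in its own colour.

How it is judged:
On the way, in this order (a step that is already met when the one before it is completed fails the run):
1. the blade of the setting tool is in through the slot of the press, its tip below the cover (z of tool_tip in the frame of slot between -0.022 and -0.009 m and horizontal distance between tool_tip and slot below 0.02 m), for 0.1 s.
2. the pad presses on the notebook with 6 to 17 N (contact force between pad and notebook between 6 and 17 N), for 0.2 s.
At the end, for the whole second after the job is handed in: The pad presses on the notebook, which lies flat on the bed, with 6 to 17 N; the setting tool stands upright (within 0.1 rad) in the socket of its stand, seated to within 4 mm; tool and notebook are at rest (all of step 2 and angle between notebook's own z axis and vertical below 0.05 rad and distance between tool_tip and socket below 0.042 m and z of tool_tip in the frame of socket below -0.032 m and angle between tool_tip's own z axis and vertical below 0.1 rad and linear speed of each of setting_tool, notebook below 0.02 m/s); the robot touches nothing.
It fails at once if the setting tool presses on the press or its star wheel with more than 25 N (contact force between setting_tool and press above 25 N).
It fails at once if the pad presses on the notebook with more than 25 N (contact force between pad and notebook above 25 N).
It fails at once if the robot itself touches the press or the notebook with more than 3 N (contact force between any of the fingers, the arm and press above 3 N or contact force between any of the fingers, the arm and notebook above 3 N).
It fails at once if the mug is shifted by more than 20 mm (distance of mug from where it was at the start of the episode above 0.02 m).
It also fails if it takes over 72 s, if anything falls off the work surface, if the arm or the gripper's body presses on something with over 40 N, if the wrist force passes 120 N, or if a joint passes its speed limit or range.

## Working session

There is one attempt and no reset: what is moved stays moved. The work goes in short steps, Python scripts to look and compute and a tool call to move; the robot and the scene stay as the last step left them, time stands still between calls to the robot, and variables do not carry over. Pictures are saved under pics/ and viewed, at most 12 in all, crops included, and the job is handed in when it is done.

Besides the shell and the picture viewer there is one more tool, called as name(argument=value, ...), one argument or row to a line, values as JSON. carry_out: Moves the arm, as the interface text tells. Its arguments: {"type":"object","properties":{"moves":{"type":"array","items":{"type":"array","items":{"type":"number"}}},"force":{"type":"number"}},"required":["moves"]}

```bash
mkdir -p pics
python3 - <<'E'
from bench import r
import cv2
for n in("scene","top"):
    cv2.imwrite(f"pics/{n}0.png",r.grab_frame(n)[:,:,::-1]); print(n,r.calibration(n))
print(r.get_obs())
E
```

```text
scene {'fx': 549.2162990530538, 'fy': 549.2162990530538, 'cx': 326.7880969234825, 'cy': 241.98464340810057, 'k1': -0.021300902800238625, 'rvec': array([ 0.95680747, -2.4546104 ,  1.08205837]), 'tvec': array([0.3339621 , 0.36317952, 0.70684535])}
top {'fx': 606.0299236263476, 'fy': 606.0299236263476, 'cx': 316.4506788403866, 'cy': 228.1812464026905, 'k1': 0.05720021615675773, 'rvec': array([ 2.11262161, -2.0946872 ,  0.24210195]), 'tvec': array([-0.10514536,  0.53888738,  1.17880697])}
{'clock': 0.1, 'joints': array([ 1.09589153,  0.47770971,  0.02233933,  1.55634313, -0.011518  ,
        1.10929378, -0.08312583]), 'qvel': array([-0.00038075, -0.00076441,  0.00192297, -0.00031359, -0.00051114,
       -0.00086293,  0.00045665]), 'tau': array([ 4.98982292e-03, -5.97758389e+01,  1.61433164e+00, -2.81954241e+01,
        1.29441390e-02,  5.06174008e-03,  2.74126126e-05]), 'tcp_pos': array([ 0.24188594, -0.6296057 ,  0.23043204]), 'orientation': array([-3.08735654e+00, -5.72646618e-01,  6.19429069e-04]), 'contact_force': array([ 0.39093824,  0.04553457, -0.08635729]), 'moment': array([-0.03596617, -0.00536005,  0.04933211]), 'gripper_force': 0.0, 'grip_width': 0.08543439091478906}
```

View pics/scene0.png

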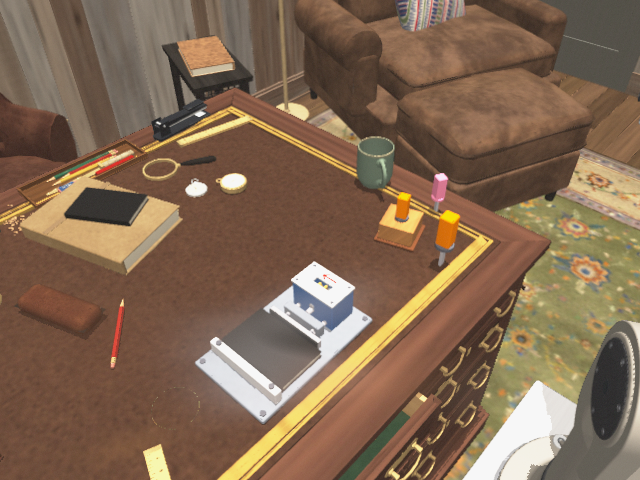

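View pics/top0.png

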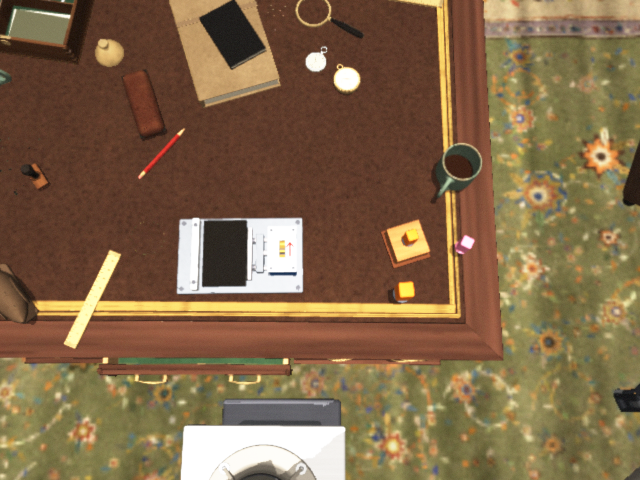

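The scene view shows the small orange tool in the wooden stand at (403,205), with a bigger orange look-alike at (447,230) and a pink one at (439,187). In the top view the press spans columns 178-303 and rows 218-293, the slot is at about (282,248), and the stand is at (406,243).

```bash
cat > h.py <<'E'
import numpy as np, cv2
from bench import r
def ray(n,uv):
    c=r.calibration(n); R=cv2.Rodrigues(np.array(c['rvec']))[0]
    d=(np.array(uv,float)-[c['cx'],c['cy']])/[c['fx'],c['fy']]; s=d.copy()
    for _ in range(10): s=d/(1+c['k1']*(s@s))
    return -R.T@c['tvec'], R.T@np.array([*s,1])
def onz(n,uv,z):
    o,d=ray(n,uv); return o+d*(z-o[2])/d[2]
def px(n,P):
    c=r.calibration(n); R=cv2.Rodrigues(np.array(c['rvec']))[0]
    p=R@np.array(P)+c['tvec']; s=p[:2]/p[2]; s=s*(1+c['k1']*(s@s))
    return s*[c['fx'],c['fy']]+[c['cx'],c['cy']]
def tri(*nu):
    A=np.zeros((3,3));b=np.zeros(3)
    for n,u in nu:
        o,d=ray(n,u);d/=np.linalg.norm(d);M=np.eye(3)-np.outer(d,d);A+=M;b+=M@o
    return np.linalg.solve(A,b)
E
python3 - <<'E'
import cv2,numpy as np
t=cv2.imread('pics/top0.png');s=cv2.imread('pics/scene0.png')
a=cv2.resize(t[210:300,240:310],None,fx=5.5,fy=5.5,interpolation=cv2.INTER_CUBIC)
b=cv2.resize(t[210:300,375:435],None,fx=5.5,fy=5.5,interpolation=cv2.INTER_CUBIC)
cv2.imwrite('pics/c1.png',np.hstack([a,b]))
a=cv2.resize(s[255:335,280:360],None,fx=5,fy=5,interpolation=cv2.INTER_CUBIC)
b=cv2.resize(s[180:260,370:450],None,fx=5,fy=5,interpolation=cv2.INTER_CUBIC)
cv2.imwrite('pics/c2.png',np.hstack([a,b]))
E
```

```text
(no output)
```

View pics/c1.png

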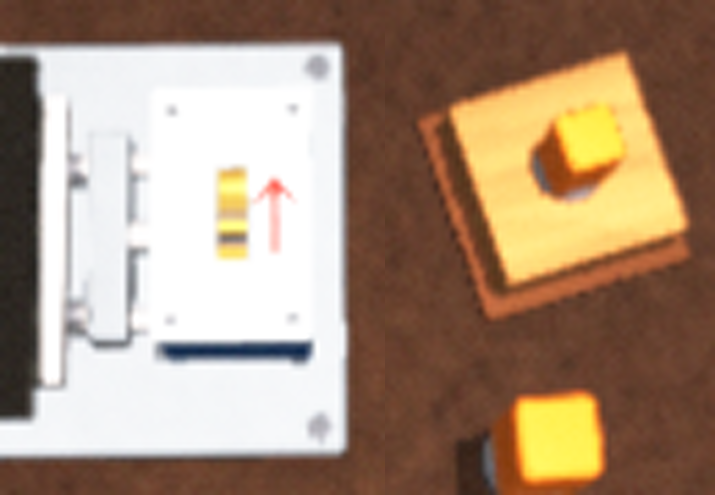

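View pics/c2.png

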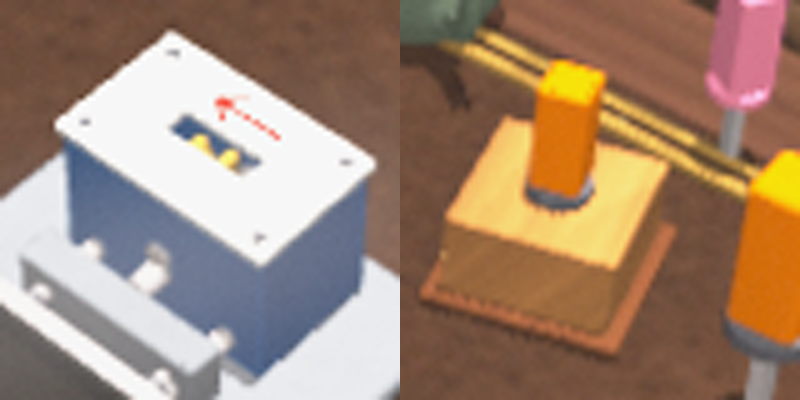

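The crops give cover corners, slot corners, block-top corners and handle-top positions. I'll measure all of these by ray casting now.

```bash
cat > m1.py <<'E'
from h import *
np.set_printoptions(precision=4,suppress=True)
T=lambda u,v,o:((np.array([u,v])+.5)/5.5-.5+[o,210])
S=lambda u,v,ox,oy:((np.array([u,v])+.5)/5-.5+[ox,oy])
cov=[onz('top',T(*p,240),.073) for p in [(150,87),(313,87),(313,343),(150,343)]]
print('cov top',np.mean(cov,0),[np.linalg.norm(cov[i]-cov[(i+1)%4]) for i in range(4)])
print('yaw',np.arctan2(*(cov[0]+cov[1]-cov[2]-cov[3])[1::-1]))
cs=[onz('scene',S(*p,280,255),.073) for p in [(57,127),(170,32),(376,160),(262,265)]]
print('cov sc',np.mean(cs,0),[np.linalg.norm(cs[i]-cs[(i+1)%4]) for i in range(4)],np.arctan2(*(cs[0]+cs[1]-cs[2]-cs[3])[1::-1]))
print('slot top',onz('top',T(232,214,240),.073),'sc',onz('scene',S(215,143,280,255),.073), 'tri',tri(('top',T(232,214,240)),('scene',S(215,143,280,255))))
b=[onz('top',T(u-385,v,375),.042) for u,v in [(452,105),(627,53),(690,228),(510,285)]]
print('blk',np.mean(b,0),[np.linalg.norm(b[i]-b[(i+1)%4]) for i in range(4)],[np.arctan2(*(b[i]-b[(i+1)%4])[1::-1]) for i in range(4)])
sb=[onz('scene',S(u-400,v,370,180),.042) for u,v in [(508,117),(668,165),(610,269),(446,216)]]
print('blk sc',np.mean(sb,0),[np.linalg.norm(sb[i]-sb[(i+1)%4]) for i in range(4)],[np.arctan2(*(sb[i]-sb[(i+1)%4])[1::-1]) for i in range(4)])
print('tool top',onz('top',T(589-385,138,375),.098),onz('scene',S(572-400,80,370,180),.098),tri(('top',T(204,138,375)),('scene',S(172,80,370,180))))
R=cv2.Rodrigues(r.get_obs()['orientation'])[0];print(R)
E
python3 m1.py
```

```text
cov top [ 0.4946 -0.031   0.073 ] [np.float64(0.060049206042180725), np.float64(0.09524610572374823), np.float64(0.05899232495338617), np.float64(0.09520721443792206)]
yaw 0.021040989843258535
cov sc [ 0.4918 -0.0311  0.073 ] [np.float64(0.059026895017182675), np.float64(0.0925202719247277), np.float64(0.05975283516585034), np.float64(0.0918409560484202)] 0.02126882980100684
slot top [ 0.4945 -0.0312  0.073 ] sc [ 0.4919 -0.0313  0.073 ] tri [ 0.4938 -0.0317  0.0718]
blk [ 0.5209 -0.2905  0.042 ] [np.float64(0.06976277915013959), np.float64(0.07059881083279741), np.float64(0.07130345303575263), np.float64(0.07165363748617513)] [np.float64(1.873815724579734), np.float64(0.30950890372423223), np.float64(-1.2530751265609132), np.float64(-2.8535740333742403)]
blk sc [ 0.5184 -0.2897  0.042 ] [np.float64(0.0692234698372771), np.float64(0.07029193103790812), np.float64(0.06879248820786692), np.float64(0.0695660509052506)] [np.float64(0.2783503487518232), np.float64(-1.2786655993328289), np.float64(-2.8739030537157864), np.float64(1.8693232525574157)]
tool top [ 0.5199 -0.2889  0.098 ] [ 0.5177 -0.2893  0.098 ] [ 0.519  -0.2894  0.0976]
[[ 0.9335  0.3586 -0.0007]
 [ 0.3586 -0.9335  0.0015]
 [-0.0001 -0.0016 -1.    ]]
```

carry_out(
  moves=[
    [0.04, -0.023, 0, 0.01, 0.06],
    [0.083, -0.048, 0, 0.02, 0.06],
    [0.126, -0.072, 0, 0.03, 0.06],
    [0.169, -0.097, 0, 0.04, 0.06],
    [0.212, -0.122, 0, 0.05, 0.06],
    [0.255, -0.146, 0, 0.06, 0.06],
    [0.298, -0.171, 0, 0.067, 0.06],
    [0.34, -0.195, 0, 0.067, 0.06],
  ],
)

```text
clock: 0.9
tcp_pos: [0.4903, -0.3242, 0.2311]
orientation: [-3.106, -0.469, 0.001]
contact_force: [0.4, -0.3, 0.8]
grip_width: 0.0599
gripper_force: 0.0
```

```bash
cat > st.py <<'E'
from h import *
import sys
np.set_printoptions(precision=4,suppress=True)
o=r.get_obs();R=cv2.Rodrigues(o['orientation'])[0]
print(o['clock'],o['tcp_pos'],'yaw',np.arctan2(R[1,0],R[0,0]),'z',R[:,2],'F',o['contact_force'],'w',o['grip_width'],o['gripper_force'])
if len(sys.argv)>3:
    d=np.array([float(a) for a in sys.argv[1:4]])-o['tcp_pos']; print('shift',R.T@d)
E
python3 st.py 0.519 -0.2893 0.054
```

```text
0.9 [ 0.4903 -0.3242  0.2311] yaw 0.2997243673928171 z [-0.0004  0.0002 -1.    ] F [ 0.3834 -0.3017  0.7973] w 0.05990819639015463 0.0
shift [ 0.0377 -0.0248  0.1771]
```

carry_out(
  moves=[
    [0.02, -0.012, 0, 0, 0.06],
    [0.037, -0.024, 0.01, 0, 0.06],
    [0.038, -0.025, 0.04, 0, 0.06],
    [0.038, -0.025, 0.08, 0, 0.06],
    [0.038, -0.025, 0.115, 0, 0.06],
    [0.038, -0.025, 0.145, 0, 0.06],
    [0.038, -0.025, 0.165, 0, 0.06],
    [0.038, -0.025, 0.177, 0, 0.06],
  ],
)

```text
clock: 1.7
tcp_pos: [0.5172, -0.2904, 0.052]
orientation: [-3.104, -0.469, 0.004]
contact_force: [-0.1, 0.4, -0.4]
grip_width: 0.0598
gripper_force: 0.0
```

```bash
python3 st.py 0.519 -0.2893 0.054
python3 - <<'E'
from h import *
a=r.grab_frame('top')[190:290,360:460,::-1];b=r.grab_frame('scene')[150:250,350:450,::-1]
cv2.imwrite('pics/g1.png',np.hstack([cv2.resize(i,(400,400),interpolation=2) for i in(a,b)]))
E
```

```text
1.7 [ 0.5172 -0.2904  0.052 ] yaw 0.29995601907209135 z [-0.0031  0.0014 -1.    ] F [-0.1055  0.387  -0.3716] w 0.059840431802646456 0.0
shift [ 0.0021 -0.0005 -0.002 ]
```

View pics/g1.png

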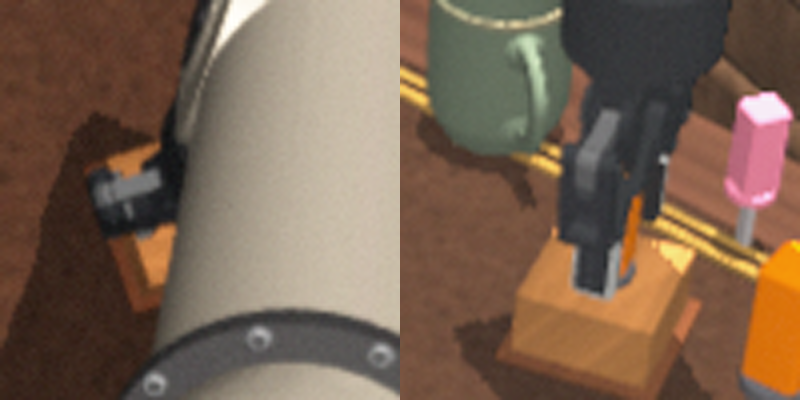

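The fingers straddle the orange handle, with one on each side, so I'll close firmly.

carry_out(
  moves=[
    [0.001, 0, 0, 0, 0.05],
    [0.001, 0, 0, 0, 0.03],
    [0.001, 0, 0, 0, 0.0],
    [0.001, 0, 0, 0, 0.0],
    [0.001, 0, 0, 0, 0.0],
    [0.001, 0, 0, 0, 0.0],
    [0.001, 0, 0, 0, 0.0],
    [0.001, 0, 0, 0, 0.0],
  ],
  force=80,
)

```text
clock: 2.6
tcp_pos: [0.5204, -0.2912, 0.0557]
orientation: [3.105, 0.469, 0.003]
contact_force: [-0.9, 0.7, 5.8]
grip_width: 0.0212
gripper_force: 78.5
```

```bash
python3 st.py 0.519 -0.2893 0.054
```

```text
2.6 [ 0.5204 -0.2912  0.0557] yaw 0.29977930789932206 z [ 0.0023 -0.001  -1.    ] F [-0.9371  0.6872  5.8328] w 0.021167738339211307 78.45106244087219
shift [-0.0008 -0.0022  0.0017]
```

carry_out(
  moves=[
    [0, 0, -0.005, 0, 0],
    [0, 0, -0.015, 0, 0],
    [0, 0, -0.03, 0, 0],
    [0, 0, -0.055, 0, 0],
    [0, 0, -0.08, 0, 0],
    [0, 0, -0.105, 0, 0],
    [0, 0, -0.13, 0, 0],
    [0, 0, -0.14, 0, 0],
  ],
)

```text
clock: 3.4
tcp_pos: [0.5207, -0.2914, 0.198]
orientation: [3.104, 0.468, 0.007]
contact_force: [0.2, -0.3, 0.2]
grip_width: 0.0216
gripper_force: 78.1
```

```bash
python3 st.py 0.519 -0.2893 0.196
python3 - <<'E'
from h import *
o=r.get_obs();p=o['tcp_pos'];q=px('scene',p);print(q,px('scene',p-[0,0,.0497]))
im=r.grab_frame('scene')[:,:,::-1];x,y=map(int,q)
cv2.imwrite('pics/g2.png',cv2.resize(im[y-40:y+60,x-50:x+50],(600,600),interpolation=2))
E
```

```text
3.4 [ 0.5207 -0.2914  0.198 ] yaw 0.2995983258575878 z [ 0.0046 -0.0022 -1.    ] F [ 0.1765 -0.2718  0.1751] w 0.02156942420443167 78.13242673873901
shift [-0.001  -0.0025  0.002 ]
[408.57894274 150.39368491] [405.91421674 173.00242895]
```

View pics/g2.png

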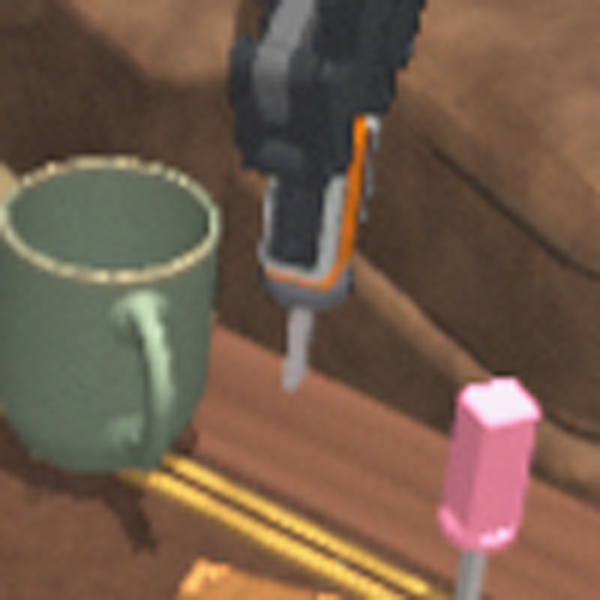

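Tool hangs upright; the tip is at about (406.5,174.7) in the scene view. I'll check the blade's apparent width (5 or 8 mm side).

Run:
```python
from h import *
np.set_printoptions(precision=3,suppress=True,linewidth=200)
im=r.grab_frame('scene').astype(int)
o=r.get_obs();p=o['tcp_pos'];R=cv2.Rodrigues(o['orientation'])[0]
c,_=ray('scene',(320,240));d=R.T@(p-c);print('cam',c,'dir in tool',d/np.linalg.norm(d))
h=d[:2]/np.linalg.norm(d[:2]);D=np.linalg.norm(d);k=r.calibration('scene')['fx']/D
for a,b in((5,8),(8,5)): print(a,b,'px',k*(a*abs(h[1])+b*abs(h[0]))/1000)
for y in range(160,177): print(y,im[y,399:415].sum(1)//3, im[y,399:415,0]-im[y,399:415,2])
```

```text
cam [0.059 0.43  0.745] dir in tool [0.223 0.81  0.542]
5 8 px 3.7498392579552733
8 5 px 4.883022821292817
160 [62 63 64 62 61 67 76 98 98 92 92 91 86 79 80 67] [31 33 33 33 31 14 10  3  0 -1 -3 -3 -1 -1  8 17]
161 [ 62  64  63  66  63  61  61 113 131 127 117  90  71  63  66  67] [29 31 32 32 32 30 31  8  4  3  2  8 12 15 32 34]
162 [ 60  61  62  64  64  61  64 113 149 155 139  86  65  63  67  67] [32 28 34 31 32 31 31  8  9  9  9 22 36 33 34 34]
163 [ 59  64  62  62  62  62  65 129 154 152 127  80  65  64  64  68] [30 32 32 34 31 32 32 10  9  8  7 22 33 30 34 34]
164 [ 60  62  61  62  63  65  65 143 157 150 116  74  61  66  62  65] [29 31 33 31 30 32 34 11 10  8  5 19 35 28 30 34]
165 [ 53  63  64  61  60  66  68 144 155 149 116  73  65  65  59  62] [30 29 30 29 33 33 34 12 10  9  7 22 33 31 32 33]
166 [ 80  64  65  62  65  65  68 142 157 144 104  72  65  66  62  63] [50 34 30 31 31 36 33 11  9 10 10 23 33 31 31 31]
167 [110  97  81  65  65  65  67 142 156 142  86  65  65  65  62  60] [73 62 51 38 30 32 31 11 10 11 20 34 33 33 31 29]
168 [119 120 111  99  82  68  75 143 158 142  88 
[... 330 characters left out ...]
4 117 121 147 157 151 137 107  70  60  62  65  62] [73 71 76 78 80 80 30 12  8 15 45 44 33 31 32 31]
172 [108 111 110 113 115 115 149 158 154 133 121 104  94  74  61  62] [71 72 72 75 75 78 21  8  8 33 71 67 61 43 32 32]
173 [105 108 110 108 111 112 144 154 146 126 119 121 122 102  93  81] [70 71 72 72 72 74 25 11 19 57 80 79 80 70 62 51]
174 [104 104 109 107 108 107 128 140 129 116 113 120 120 118 120 107] [69 72 70 72 71 73 45 29 46 72 80 79 81 82 82 73]
175 [100 102 104 105 106 107 108 115 112 112 113 115 116 117 120 121] [69 68 69 68 69 70 71 64 71 72 76 78 78 80 82 82]
176 [101 101 103 104 105 105 108 107 109 108 110 111 112 114 116 117] [67 65 69 68 68 69 69 70 71 73 73 72 74 77 77 80]
```

The blade is about 3.6 px wide, which matches the 5 mm side facing the camera (3.75 expected, against 4.9), so the grip is on the right faces. Next I'll move over the slot.

carry_out(
  moves=[
    [0.003, -0.02, 0, 0.03, 0],
    [0.009, -0.055, 0, 0.07, 0],
    [0.016, -0.1, 0, 0.12, 0],
    [0.024, -0.145, 0, 0.17, 0],
    [0.031, -0.19, 0, 0.22, 0],
    [0.037, -0.23, 0, 0.26, 0],
    [0.042, -0.255, 0.0, 0.279, 0],
    [0.042, -0.259, 0.01, 0.279, 0],
  ],
)

```text
clock: 4.3
tcp_pos: [0.4828, -0.0269, 0.1841]
orientation: [-3.14, -0.041, -0.001]
contact_force: [0.9, -0.7, -0.9]
grip_width: 0.0212
gripper_force: 78.2
```

```bash
python3 st.py 0.4842 -0.0312 0.145
python3 - <<'E'
from h import *
np.set_printoptions(precision=4,suppress=True)
S=lambda u,v:((np.array([u,v])+.5)/5-.5+[280,255])
for p in[(200,143),(230,157)]: print('tooth',onz('scene',S(*p),.065))
a=cv2.imread('pics/top0.png')[210:300,170:275]
cv2.imwrite('pics/p1.png',cv2.resize(a,None,fx=6,fy=6,interpolation=2))
E
```

```text
4.3 [ 0.4828 -0.0269  0.1841] yaw 0.026324537828640335 z [ 0.0006  0.0013 -1.    ] F [ 0.8807 -0.7438 -0.9153] w 0.02122902655130895 78.19515466690063
shift [0.0012 0.0044 0.0391]
tooth [ 0.5008 -0.0334  0.065 ]
tooth [ 0.4889 -0.0355  0.065 ]
```

View pics/p1.png

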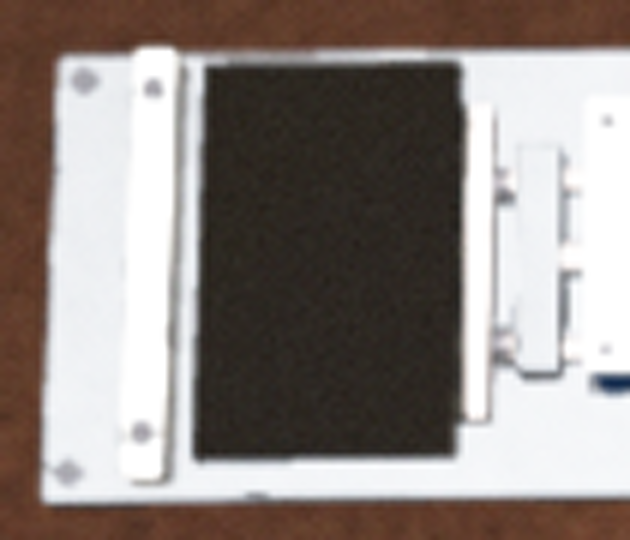

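Run:
```python
from h import *
im=cv2.imread('pics/top0.png').astype(int)
print(im[253,190:258].sum(1)//3)
T=lambda u:(u,253)
Y=lambda u,z:onz('top',T(u),z)[1]
print('notebook L,R',Y(203/6+170-.4,.023),Y(460/6+170-.4,.023))
for z in(.026,.036): print('bar',Y(176/6+170-.4,z),'left',Y(125/6+170-.4,z))
for z in(.031,.035): print('pad steel L,R',Y(466/6+170-.4,z),Y(491/6+170-.4,z))
```

```text
[235 251 255 255 255 255 255 254 201 151 207 238 219  85  37  40  38  41
  36  45  39  40  39  35  41  37  40  38  38  40  38  36  38  40  39  39
  37  38  39  39  38  40  40  39  38  40  42  38  42  37  40  38  38  34
  41  38  59 179 254 255 254 245 176 241 245 244 244 241]
notebook L,R 0.13458564220858898 0.045493145913445845
bar 0.14334170229448795 left 0.1609202858979905
bar 0.14140775335336175 left 0.15884502174397708
pad steel L,R 0.04250665607511729 0.03387647152879446
pad steel L,R 0.04205551052819591 0.03345318939337309
```

carry_out(
  moves=[
    [-0.001, 0.002, 0.01, 0, 0],
    [-0.001, 0.003, 0.02, 0, 0],
    [-0.001, 0.003, 0.03, 0, 0],
    [-0.001, 0.003, 0.03, 0, 0],
    [-0.001, 0.003, 0.03, 0, 0],
    [-0.001, 0.003, 0.03, 0, 0],
    [-0.001, 0.003, 0.03, 0, 0],
    [-0.001, 0.003, 0.03, 0, 0],
  ],
)

```text
clock: 5.1
tcp_pos: [0.4824, -0.0339, 0.1547]
orientation: [3.141, 0.033, 0.001]
contact_force: [0.2, 0.2, -1.2]
grip_width: 0.0211
gripper_force: 78.2
```

```bash
python3 st.py 0.4822 -0.0314 0.13
python3 - <<'E'
from h import *
o=r.get_obs();t=o['tcp_pos']-[0,0,.0497]
im=r.grab_frame('scene')[:,:,::-1].copy()
print('tip pred',px('scene',t),'slot pred',px('scene',(.4932,-.0312,.073)))
x0,y0=270,220
cv2.imwrite('pics/s1.png',cv2.resize(im[y0:y0+100,x0:x0+100],(600,600),interpolation=2))
E
```

```text
5.1 [ 0.4824 -0.0339  0.1547] yaw 0.020718823236274844 z [ 0.0008 -0.     -1.    ] F [ 0.2307  0.1858 -1.1755] w 0.021109858876273757 78.18817734718323
shift [-0.0002 -0.0026  0.0247]
tip pred [327.87340374 271.72527061] slot pred [321.98571722 282.85555679]
```

View pics/s1.png

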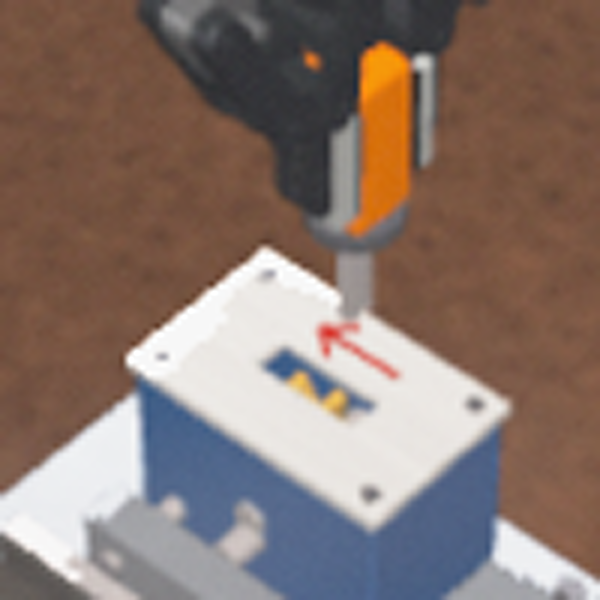

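The tip is at crop (353,313) and the slot centre at (320,383). Both sit off their predictions by the same (0.9,0.5) px, so their relative position is good. Teeth at x≈+12 and −4 mm leave a gap near x≈−10. I'll lower there.

carry_out(
  moves=[
    [0, -0.0025, 0.005, 0, 0],
    [0, -0.0025, 0.013, 0, 0],
    [0, -0.0025, 0.02, 0, 0],
    [0, -0.0025, 0.026, 0, 0],
    [0, -0.0025, 0.03, 0, 0],
    [0, -0.0025, 0.032, 0, 0],
    [0, -0.0025, 0.034, 0, 0],
    [0, -0.0025, 0.034, 0, 0],
  ],
)

```text
clock: 5.95
tcp_pos: [0.4821, -0.0314, 0.1202]
orientation: [3.141, 0.033, -0.0]
contact_force: [0.1, 0.8, -0.5]
grip_width: 0.0211
gripper_force: 78.2
```

```bash
python3 st.py 0.4827 -0.0312 0.1097
```

```text
5.95 [ 0.4821 -0.0314  0.1202] yaw 0.020814058876767773 z [-0.0001 -0.     -1.    ] F [ 0.0806  0.8066 -0.547 ] w 0.02112667289637814 78.18691849708557
shift [ 0.0007 -0.0002  0.0105]
```

Nothing touched so far. I'll continue to 13 mm depth.

carry_out(
  moves=[
    [0.0005, 0, 0.002, 0, 0],
    [0.0005, 0, 0.004, 0, 0],
    [0.0005, 0, 0.006, 0, 0],
    [0.0005, 0, 0.008, 0, 0],
    [0.0005, 0, 0.0095, 0, 0],
    [0.0005, 0, 0.0105, 0, 0],
    [0.0005, 0, 0.0105, 0, 0],
    [0.0005, 0, 0.0105, 0, 0],
  ],
)

```text
clock: 6.75
tcp_pos: [0.4826, -0.0314, 0.1098]
orientation: [3.141, 0.033, 0.0]
contact_force: [-0.8, 0.0, -0.3]
grip_width: 0.0212
gripper_force: 78.2
```

```bash
python3 st.py 0.5022 -0.0308 0.1097
```

```text
6.75 [ 0.4826 -0.0314  0.1098] yaw 0.020716702651748024 z [ 0.0001 -0.     -1.    ] F [-0.8075  0.0492 -0.2975] w 0.0211911611359253 78.18688631057739
shift [ 0.0196 -0.0002  0.0001]
```

In at depth with no load. First stroke, in two halves, reading the force each time.

carry_out(
  moves=[
    [0.0015, 0, 0, 0, 0],
    [0.003, 0, 0, 0, 0],
    [0.0045, 0, 0, 0, 0],
    [0.006, 0, 0, 0, 0],
    [0.0075, 0, 0, 0, 0],
    [0.009, 0, 0, 0, 0],
    [0.0105, 0, 0, 0, 0],
    [0.012, 0, 0, 0, 0],
  ],
)

```text
clock: 7.55
tcp_pos: [0.4933, -0.0313, 0.1094]
orientation: [3.141, 0.032, -0.005]
contact_force: [-5.2, -0.7, 1.9]
grip_width: 0.0212
gripper_force: 78.3
```

carry_out(
  moves=[
    [0.0013, 0, 0, 0, 0],
    [0.0026, 0, 0, 0, 0],
    [0.0039, 0, 0, 0, 0],
    [0.0052, 0, 0, 0, 0],
    [0.0065, 0, 0, 0, 0],
    [0.0075, 0, 0, 0, 0],
    [0.0075, 0, 0, 0, 0],
    [0.0075, 0, 0, 0, 0],
  ],
)

```text
clock: 8.35
tcp_pos: [0.5009, -0.0311, 0.1091]
orientation: [3.141, 0.033, -0.004]
contact_force: [-5.2, 0.4, -1.7]
grip_width: 0.0208
gripper_force: 78.2
```

```bash
python3 st.py 0.4852 -0.0308 0.1097
```

```text
8.35 [ 0.5009 -0.0311  0.1091] yaw 0.020704762922718053 z [-0.0026 -0.0002 -1.    ] F [-5.2388  0.394  -1.7186] w 0.02075527381560968 78.197500705719
shift [-0.0157 -0.0006 -0.0006]
```

carry_out(
  moves=[
    [-0.003, 0, 0, 0, 0],
    [-0.003, 0, -0.006, 0, 0],
    [-0.003, 0, -0.011, 0, 0],
    [-0.01, 0, -0.011, 0, 0],
    [-0.017, 0, -0.011, 0, 0],
    [-0.017, 0, -0.011, 0, 0],
    [-0.017, 0, -0.007, 0, 0],
    [-0.017, 0, -0.004, 0, 0],
  ],
)

```text
clock: 9.15
tcp_pos: [0.4851, -0.0313, 0.1135]
orientation: [-3.141, -0.033, -0.0]
contact_force: [0.2, 0.1, -1.4]
grip_width: 0.0212
gripper_force: 78.2
```

carry_out(
  moves=[
    [0, 0, 0.001, 0, 0],
    [0, 0, 0.002, 0, 0],
    [0, 0, 0.003, 0, 0],
    [0, 0, 0.004, 0, 0],
    [0, 0, 0.004, 0, 0],
    [0, 0, 0.004, 0, 0],
    [0, 0, 0.004, 0, 0],
    [0, 0, 0.004, 0, 0],
  ],
)

```text
clock: 9.95
tcp_pos: [0.4852, -0.0314, 0.1099]
orientation: [3.141, 0.033, 0.0]
contact_force: [-0.5, -0.9, -0.6]
grip_width: 0.0214
gripper_force: 78.2
```

carry_out(
  moves=[
    [0.0015, 0, 0, 0, 0],
    [0.003, 0, 0, 0, 0],
    [0.0045, 0, 0, 0, 0],
    [0.006, 0, 0, 0, 0],
    [0.0075, 0, 0, 0, 0],
    [0.009, 0, 0, 0, 0],
    [0.009, 0, 0, 0, 0],
    [0.009, 0, 0, 0, 0],
  ],
)

```text
clock: 10.75
tcp_pos: [0.493, -0.0314, 0.1094]
orientation: [3.141, 0.032, -0.003]
contact_force: [-4.0, -1.3, 0.7]
grip_width: 0.021
gripper_force: 78.3
```

carry_out(
  moves=[
    [0.0015, 0, 0, 0, 0],
    [0.003, 0, 0, 0, 0],
    [0.0045, 0, 0, 0, 0],
    [0.006, 0, 0, 0, 0],
    [0.007, 0, 0, 0, 0],
    [0.008, 0, 0, 0, 0],
    [0.008, 0, 0, 0, 0],
    [0.008, 0, 0, 0, 0],
  ],
)

```text
clock: 11.55
tcp_pos: [0.5006, -0.0311, 0.109]
orientation: [3.141, 0.033, -0.005]
contact_force: [-4.3, -0.1, -1.4]
grip_width: 0.0212
gripper_force: 78.2
```

```bash
python3 st.py
python3 - <<'E'
from h import *
im=r.grab_frame('scene')[:,:,::-1]
cv2.imwrite('pics/s2.png',im)
cv2.imwrite('pics/s2c.png',np.hstack([cv2.resize(i[300:420,190:330],None,fx=2.8,fy=2.8,interpolation=2) for i in (cv2.imread('pics/scene0.png'),im)]))
E
```

```text
11.55 [ 0.5006 -0.0311  0.109 ] yaw 0.02072874562684891 z [-0.003  -0.0002 -1.    ] F [-4.2835 -0.0964 -1.4395] w 0.02122884184422463 78.19521188735962
```

View pics/s2c.png

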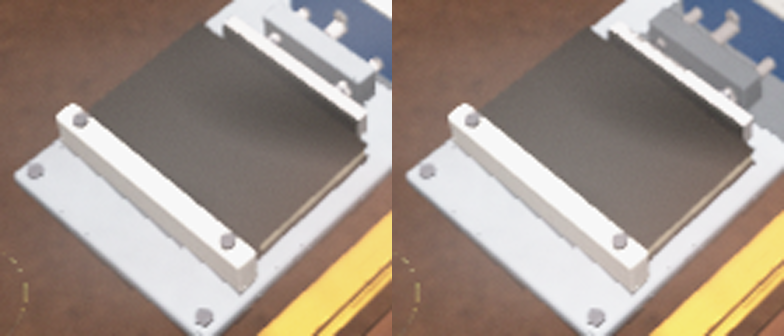

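The pad has advanced about 6 mm toward the notebook and the force is still the free value (about 4–5 N). On to the third stroke.

carry_out(
  moves=[
    [-0.003, 0, 0, 0, 0],
    [-0.003, 0, -0.006, 0, 0],
    [-0.003, 0, -0.011, 0, 0],
    [-0.01, 0, -0.011, 0, 0],
    [-0.017, 0, -0.011, 0, 0],
    [-0.017, 0, -0.011, 0, 0],
    [-0.017, 0, -0.007, 0, 0],
    [-0.017, 0, -0.004, 0, 0],
  ],
)

```text
clock: 12.4
tcp_pos: [0.4852, -0.0313, 0.1135]
orientation: [-3.141, -0.033, -0.0]
contact_force: [-1.5, -0.5, -1.0]
grip_width: 0.0212
gripper_force: 78.2
```

carry_out(
  moves=[
    [0, 0, 0.001, 0, 0],
    [0, 0, 0.002, 0, 0],
    [0, 0, 0.003, 0, 0],
    [0, 0, 0.004, 0, 0],
    [0, 0, 0.004, 0, 0],
    [0, 0, 0.004, 0, 0],
    [0, 0, 0.004, 0, 0],
    [0, 0, 0.004, 0, 0],
  ],
)

```text
clock: 13.2
tcp_pos: [0.4851, -0.0313, 0.1099]
orientation: [3.141, 0.033, 0.0]
contact_force: [-0.1, -0.8, -0.7]
grip_width: 0.0207
gripper_force: 78.2
```

carry_out(
  moves=[
    [0.0015, 0, 0, 0, 0],
    [0.003, 0, 0, 0, 0],
    [0.0045, 0, 0, 0, 0],
    [0.006, 0, 0, 0, 0],
    [0.0075, 0, 0, 0, 0],
    [0.009, 0, 0, 0, 0],
    [0.009, 0, 0, 0, 0],
    [0.009, 0, 0, 0, 0],
  ],
)

```text
clock: 14.0
tcp_pos: [0.493, -0.0313, 0.1094]
orientation: [3.141, 0.032, -0.004]
contact_force: [-5.2, -0.9, 1.4]
grip_width: 0.0214
gripper_force: 78.3
```

carry_out(
  moves=[
    [0.0015, 0, 0, 0, 0],
    [0.003, 0, 0, 0, 0],
    [0.0045, 0, 0, 0, 0],
    [0.006, 0, 0, 0, 0],
    [0.007, 0, 0, 0, 0],
    [0.008, 0, 0, 0, 0],
    [0.008, 0, 0, 0, 0],
    [0.008, 0, 0, 0, 0],
  ],
)

```text
clock: 14.8
tcp_pos: [0.5004, -0.0312, 0.1089]
orientation: [3.141, 0.033, -0.005]
contact_force: [-5.7, 0.1, -1.5]
grip_width: 0.0211
gripper_force: 78.2
```

```bash
python3 st.py
cat > gap.py <<'E'
from h import *
import sys
np.set_printoptions(precision=4,suppress=True)
n=sys.argv[1]; acc=[r.grab_frame('scene').astype(float) for _ in range(4)]
f=np.mean([r.get_obs()['contact_force'] for _ in range(1)],0)
im=np.mean(acc,0); cv2.imwrite(f'pics/{n}.png',im[:,:,::-1])
# profile along press y at given x offsets, sampled on plane z=.034
def prof(im,x,z=.034):
    ys=np.arange(.0,.16,.0005)
    P=np.array([px('scene',(x-.021*(y+.031),y,z)) for y in ys],np.float32)
    g=cv2.cvtColor(im.astype(np.float32),cv2.COLOR_RGB2GRAY)
    return ys,cv2.remap(g,P[:,0][None],P[:,1][None],cv2.INTER_CUBIC)[0]
ims=[('0',cv2.imread('pics/scene0.png')[:,:,::-1]),('s2',cv2.imread('pics/s2.png')[:,:,::-1]),(n,im)]
for x in(.46,.505,.53):
    for k,i in ims:
        ys,g=prof(i,x);d=np.gradient(cv2.GaussianBlur(g[None],(1,9),0)[0] if 0 else np.convolve(g,np.ones(3)/3,'same'))
        idx=[j for j in range(3,len(d)-3) if abs(d[j])>4 and abs(d[j])==abs(d[j-3:j+4]).max()]
        print(x,k,[(round(float(ys[j])*1000,1),int(d[j])) for j in idx])
E
python3 gap.py s3
```

```text
14.8 [ 0.5004 -0.0312  0.1089] yaw 0.020717521410894356 z [-0.0034 -0.0002 -1.    ] F [-5.7065  0.1343 -1.546 ] w 0.02114783724490905 78.1983733177185
0.46 0 [(4.5, 17), (8.5, 10), (24.0, -16), (27.5, 22), (32.0, -6), (34.5, 6), (43.5, -34), (142.5, 35), (157.0, -15)]
0.46 s2 [(10.5, 4), (30.0, -5), (34.5, 15), (40.0, 8), (49.0, -32), (142.5, 32), (157.0, -12)]
0.46 s3 [(11.0, 5), (29.5, 10), (32.5, -15), (36.0, 23), (40.0, -7), (42.5, 8), (52.0, -32), (142.5, 32), (157.0, -12)]
0.505 0 [(9.0, 19), (24.5, -14), (35.0, 21), (44.0, -25), (143.5, 34)]
0.505 s2 [(11.0, 9), (29.5, -4), (42.5, 16), (50.0, -29), (143.5, 30)]
0.505 s3 [(11.0, 10), (33.5, -5), (43.5, 25), (52.5, -29), (143.5, 31)]
0.53 0 [(3.0, 13), (24.5, -10), (27.5, 10), (44.5, -27), (144.0, 34)]
0.53 s2 [(3.0, 10), (9.5, -5), (32.5, 12), (39.5, -4), (42.0, 6), (50.5, -25), (144.0, 30)]
0.53 s3 [(3.0, 10), (9.0, -4), (14.5, 5), (19.0, -11), (35.5, 12), (39.5, -4), (44.5, 8), (52.5, -25), (144.0, 30)][ WARN:0@2.254] global loadsave.cpp:1063 imwrite_ Unsupported depth image for selected encoder is fallbacked to CV_8U.
```

Pad edge is now at y≈52.3 mm (44.0 at the start), just about touching the notebook, with force slightly up at 5.7 N. I'll average readings here as a reference.

```bash
cat > av.py <<'E'
from h import *
np.set_printoptions(precision=2,suppress=True)
F=[]
for _ in range(10): r.grab_frame('top'); F.append(r.get_obs()['contact_force'])
print(np.mean(F,0),np.std(F,0),r.get_obs()['clock'])
E
python3 av.py
```

```text
[-5.23 -0.27 -2.09] [0.53 0.52 0.58] 15.5
```

carry_out(
  moves=[
    [-0.003, 0, 0, 0, 0],
    [-0.003, 0, -0.006, 0, 0],
    [-0.003, 0, -0.011, 0, 0],
    [-0.01, 0, -0.011, 0, 0],
    [-0.017, 0, -0.011, 0, 0],
    [-0.017, 0, -0.011, 0, 0],
    [-0.017, 0, -0.007, 0, 0],
    [-0.017, 0, -0.004, 0, 0],
  ],
)

```text
clock: 16.3
tcp_pos: [0.4851, -0.0314, 0.1135]
orientation: [3.141, 0.033, 0.0]
contact_force: [-0.5, -0.3, -1.1]
grip_width: 0.0212
gripper_force: 78.2
```

carry_out(
  moves=[
    [0, 0, 0.001, 0, 0],
    [0, 0, 0.002, 0, 0],
    [0, 0, 0.003, 0, 0],
    [0, 0, 0.004, 0, 0],
    [0, 0, 0.004, 0, 0],
    [0, 0, 0.004, 0, 0],
    [0, 0, 0.004, 0, 0],
    [0, 0, 0.004, 0, 0],
  ],
)

```text
clock: 17.1
tcp_pos: [0.4851, -0.0314, 0.1099]
orientation: [3.141, 0.033, 0.0]
contact_force: [0.3, -0.0, 0.1]
grip_width: 0.0209
gripper_force: 78.2
```

```bash
python3 av.py
```

```text
[-0.27 -0.29 -0.52] [0.5  0.35 0.62] 17.6
```

carry_out(
  moves=[
    [0.0015, 0, 0, 0, 0],
    [0.003, 0, 0, 0, 0],
    [0.0045, 0, 0, 0, 0],
    [0.006, 0, 0, 0, 0],
    [0.0075, 0, 0, 0, 0],
    [0.009, 0, 0, 0, 0],
    [0.009, 0, 0, 0, 0],
    [0.009, 0, 0, 0, 0],
  ],
)

```text
clock: 18.4
tcp_pos: [0.4922, -0.0314, 0.1093]
orientation: [3.141, 0.033, -0.006]
contact_force: [-5.5, 0.3, 3.2]
grip_width: 0.0209
gripper_force: 78.4
```

```bash
python3 av.py;python3 gap.py s4 2>/dev/null | grep s4
```

```text
[-4.92 -0.32  2.52] [0.56 0.42 0.4 ] 18.9
0.46 s4 [(11.0, 5), (30.5, 12), (33.5, -18), (38.0, 18), (42.5, 5), (52.0, -32), (142.5, 32), (157.0, -12)]
0.505 s4 [(11.0, 10), (34.5, -4), (43.5, 25), (52.5, -27), (143.5, 30)]
0.53 s4 [(2.5, 15), (20.0, -10), (37.5, 12), (52.5, -25), (144.0, 30)]
```

The pad edge stays at 52 mm while the carriage has moved on about 1.2 mm, so the notebook is being clamped. I'll continue in small steps.

carry_out(
  moves=[
    [0.001, 0, 0, 0, 0],
    [0.002, 0, 0, 0, 0],
    [0.003, 0, 0, 0, 0],
    [0.004, 0, 0, 0, 0],
    [0.005, 0, 0, 0, 0],
    [0.005, 0, 0, 0, 0],
    [0.005, 0, 0, 0, 0],
    [0.005, 0, 0, 0, 0],
  ],
)

```text
clock: 19.9
tcp_pos: [0.4964, -0.0313, 0.1089]
orientation: [3.141, 0.032, -0.009]
contact_force: [-6.6, 0.6, 1.2]
grip_width: 0.0214
gripper_force: 78.4
```

```bash
python3 av.py;python3 gap.py s5 2>/dev/null | grep s5; python3 st.py
```

```text
[-5.72 -0.04  1.31] [0.41 0.43 0.42] 20.4
0.46 s5 [(11.0, 5), (30.5, 14), (35.0, -19), (38.5, 14), (42.0, 9), (52.0, -32), (142.5, 32), (157.0, -12)]
0.505 s5 [(11.0, 9), (35.5, -5), (43.5, 25), (52.5, -27), (143.5, 30)]
0.53 s5 [(2.5, 13), (20.5, -12), (38.0, 10), (52.5, -25), (144.0, 30)]
20.6 [ 0.4964 -0.0313  0.1089] yaw 0.020579676805338856 z [-0.0056 -0.0005 -1.    ] F [-6.5786 -0.759   0.8697] w 0.020798204389860853 78.37946891784668
```

carry_out(
  moves=[
    [0.0005, 0, 0, 0, 0],
    [0.001, 0, 0, 0, 0],
    [0.0015, 0, 0, 0, 0],
    [0.002, 0, 0, 0, 0],
    [0.0025, 0, 0, 0, 0],
    [0.003, 0, 0, 0, 0],
    [0.003, 0, 0, 0, 0],
    [0.003, 0, 0, 0, 0],
  ],
)

```text
clock: 21.4
tcp_pos: [0.4986, -0.0313, 0.1085]
orientation: [3.141, 0.032, -0.012]
contact_force: [-7.0, 0.1, -0.3]
grip_width: 0.0209
gripper_force: 78.4
```

```bash
python3 av.py;python3 gap.py s6 2>/dev/null | grep s6; python3 st.py
```

```text
[-6.99  0.11  0.12] [0.26 0.2  0.48] 21.9
0.46 s6 [(11.0, 5), (30.0, 13), (35.5, -18), (39.5, 10), (42.0, 12), (52.0, -32), (142.5, 32), (157.0, -12)]
0.505 s6 [(11.0, 9), (36.0, -5), (43.5, 25), (52.5, -27), (143.5, 30)]
0.53 s6 [(9.0, -4), (14.0, 6), (21.5, -9), (38.0, 8), (44.5, 8), (52.5, -25), (144.0, 30)]
22.1 [ 0.4986 -0.0313  0.1085] yaw 0.020669222943003936 z [-0.0074 -0.0006 -1.    ] F [-7.2405 -0.5621 -0.0612] w 0.020766709384824875 78.3811354637146
```

Force is now about 6.7 N against about 4.5 N free, and the springs are compressed roughly 3 mm (about 11 N), which is on target. I'll ease off and withdraw.

carry_out(
  moves=[
    [-0.002, 0, 0, 0, 0],
    [-0.004, 0, 0, 0, 0],
    [-0.004, 0, -0.006, 0, 0],
    [-0.004, 0, -0.015, 0, 0],
    [-0.004, 0, -0.03, 0, 0],
    [-0.004, 0, -0.05, 0, 0],
    [-0.004, 0, -0.07, 0, 0],
    [-0.004, 0, -0.085, 0, 0],
  ],
)

```text
clock: 22.9
tcp_pos: [0.4994, -0.031, 0.1974]
orientation: [-3.141, -0.033, -0.006]
contact_force: [0.4, -0.3, 0.1]
grip_width: 0.0209
gripper_force: 78.3
```

```bash
python3 st.py 0.5205 -0.2912 0.196;python3 gap.py s7 2>/dev/null | grep s7
```

```text
22.9 [ 0.4994 -0.031   0.1974] yaw 0.020766566838146972 z [ 0.0037  0.0001 -1.    ] F [ 0.4172 -0.2849  0.1423] w 0.02094928656280021 78.32946181297302
shift [0.0156 0.2606 0.0014]
0.46 s7 [(11.0, 5), (35.0, -6), (42.0, 26), (52.0, -32), (142.5, 33), (157.0, -12)]
0.505 s7 [(11.0, 9), (36.0, -5), (44.0, 11), (52.5, -27), (143.5, 31)]
0.53 s7 [(3.0, 12), (13.0, -5), (21.0, -10), (38.0, 11), (43.5, -8), (46.5, 8), (52.5, -25), (144.0, 30)]
```

carry_out(
  moves=[
    [0.001, 0.02, 0, -0.03, 0],
    [0.004, 0.055, 0, -0.07, 0],
    [0.006, 0.1, 0, -0.12, 0],
    [0.009, 0.145, 0, -0.17, 0],
    [0.012, 0.19, 0, -0.22, 0],
    [0.014, 0.23, 0, -0.26, 0],
    [0.0155, 0.255, 0, -0.279, 0],
    [0.0155, 0.2605, 0, -0.279, 0],
  ],
)

```text
clock: 23.9
tcp_pos: [0.5177, -0.2953, 0.1934]
orientation: [3.107, 0.461, -0.003]
contact_force: [-0.7, -0.3, -1.1]
grip_width: 0.0211
gripper_force: 78.3
```

carry_out(
  moves=[
    [0, 0, 0.015, 0, 0],
    [0, 0, 0.035, 0, 0],
    [0, 0, 0.055, 0, 0],
    [0, 0, 0.07, 0, 0],
    [0, 0, 0.08, 0, 0],
    [0, 0, 0.085, 0, 0],
    [0, 0, 0.085, 0, 0],
    [0, 0, 0.085, 0, 0],
  ],
)

```text
clock: 24.7
tcp_pos: [0.5195, -0.2913, 0.1104]
orientation: [3.106, 0.469, 0.001]
contact_force: [-0.2, -0.0, -0.9]
grip_width: 0.0209
gripper_force: 78.3
```

```bash
python3 st.py 0.5205 -0.2912 0.0557
python3 - <<'E'
from h import *
im=r.grab_frame('scene')[:,:,::-1]
o=r.get_obs();print(px('scene',o['tcp_pos']-[0,0,.0497]),px('scene',(.5195,-.290,.042)))
cv2.imwrite('pics/r1.png',cv2.resize(im[155:255,350:450],(600,600),interpolation=2))
E
```

```text
24.7 [ 0.5195 -0.2913  0.1104] yaw 0.29985092789596623 z [ 0.001  -0.0004 -1.    ] F [-0.2195 -0.029  -0.9085] w 0.020904348614858848 78.26724886894226
shift [0.001  0.0002 0.0547]
[402.07208406 209.670981  ] [400.79338008 217.36885695]
```

View pics/r1.png

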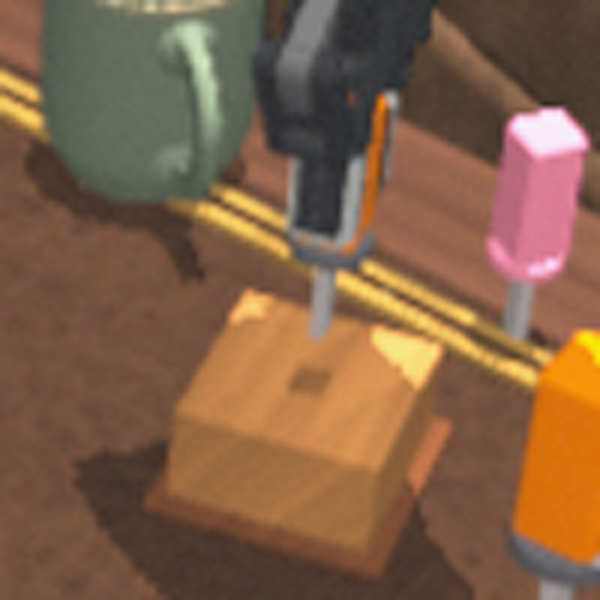

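The blade tip (318,337 in the crop) is right over the socket (310,380), agreeing with prediction to within 1 px. I'll lower it.

carry_out(
  moves=[
    [0.0006, -0.0003, 0.008, 0, 0],
    [0.0006, -0.0003, 0.015, 0, 0],
    [0.0006, -0.0003, 0.02, 0, 0],
    [0.0006, -0.0003, 0.024, 0, 0],
    [0.0006, -0.0003, 0.028, 0, 0],
    [0.0006, -0.0003, 0.032, 0, 0],
    [0.0006, -0.0003, 0.034, 0, 0],
    [0.0006, -0.0003, 0.034, 0, 0],
  ],
)

```text
clock: 25.55
tcp_pos: [0.5193, -0.2906, 0.0755]
orientation: [-3.106, -0.469, 0.001]
contact_force: [0.3, 0.5, -0.1]
grip_width: 0.0209
gripper_force: 78.3
```

carry_out(
  moves=[
    [0, 0, 0.004, 0, 0],
    [0, 0, 0.008, 0, 0],
    [0, 0, 0.012, 0, 0],
    [0, 0, 0.015, 0, 0],
    [0, 0, 0.018, 0, 0],
    [0, 0, 0.0195, 0, 0],
    [0, 0, 0.0195, 0, 0],
    [0, 0, 0.0195, 0, 0],
  ],
)

```text
clock: 26.35
tcp_pos: [0.5195, -0.2908, 0.0564]
orientation: [3.106, 0.469, 0.0]
contact_force: [0.3, 0.6, 0.4]
grip_width: 0.0212
gripper_force: 78.3
```

carry_out(
  moves=[
    [0, 0, 0.0005, 0, 0.0],
    [0, 0, 0.0005, 0, 0.025],
    [0, 0, 0.0005, 0, 0.03],
    [0, 0, 0.0005, 0, 0.045],
    [0, 0, 0.0005, 0, 0.06],
    [0, 0, 0.0005, 0, 0.06],
    [0, 0, 0.0005, 0, 0.06],
    [0, 0, 0.0005, 0, 0.06],
  ],
)

```text
clock: 27.15
tcp_pos: [0.5195, -0.2907, 0.0558]
orientation: [3.106, 0.469, 0.0]
contact_force: [0.1, -0.2, 0.0]
grip_width: 0.0597
gripper_force: 0.0
```

carry_out(
  moves=[
    [0, 0, -0.01, 0, 0.06],
    [0, 0, -0.025, 0, 0.06],
    [0, 0, -0.045, 0, 0.06],
    [0, 0, -0.07, 0, 0.06],
    [0, 0, -0.1, 0, 0.06],
    [0, 0, -0.13, 0, 0.06],
    [0, 0, -0.15, 0, 0.06],
    [0, 0, -0.16, 0, 0.06],
  ],
)

```text
clock: 27.95
tcp_pos: [0.5206, -0.2913, 0.2196]
orientation: [3.104, 0.469, 0.007]
contact_force: [0.5, -0.4, -0.5]
grip_width: 0.0599
gripper_force: 0.0
```

```bash
python3 st.py;python3 gap.py s8 2>/dev/null | grep s8
python3 - <<'E'
from h import *
im=cv2.imread('pics/s8.png')
cv2.imwrite('pics/f1.png',np.hstack([cv2.resize(im[160:260,350:450],(400,400),interpolation=2),cv2.resize(im[260:400,200:340],(400,400),interpolation=2)]))
E
```

```text
27.95 [ 0.5206 -0.2913  0.2196] yaw 0.29964840105007046 z [ 0.0046 -0.0021 -1.    ] F [ 0.4816 -0.3719 -0.489 ] w 0.059903800661255266 0.0
0.46 s8 [(4.5, 17), (10.5, 4), (13.5, 4), (35.5, -17), (39.5, 10), (42.0, 12), (52.0, -30), (142.5, 33), (157.0, -13)]
0.505 s8 [(11.0, 7), (20.5, 11), (36.0, -14), (43.5, 21), (52.5, -24), (143.5, 31)]
0.53 s8 [(3.0, 13), (35.5, -6), (39.0, 7), (52.5, -23), (144.0, 31)]
```

View pics/f1.png

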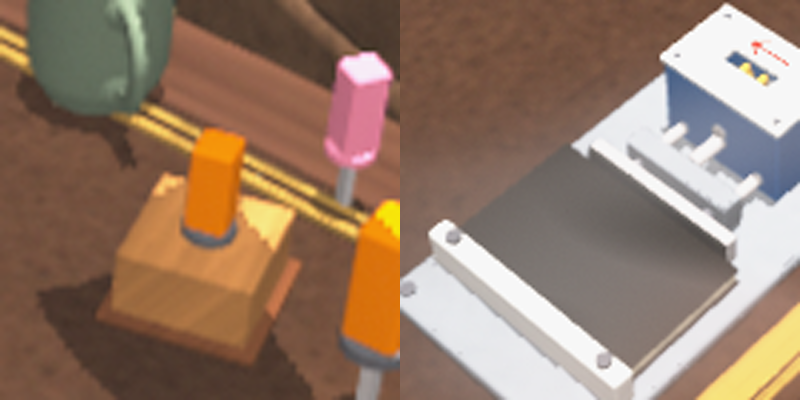

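The tool is seated upright in the stand at (210,185). The carriage moved 11.5 mm and the pad 8.3 mm, so the springs are compressed 3.2 mm, about 11 N. Handing in.

```bash
python3 -c "
from bench import r
print(r.hand_in())"
```

```text
the job is handed in; nothing more can be done
None
```

The job is handed in, though no verdict came back: by my measurements the notebook is clamped at about 11 N (3.2 mm of spring compression, 6.7 N at the wheel against about 4.5 N free), and the setting tool stands upright in its stand.

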